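# Tick off the hobs on the store's check bench

## Task

Record the stock check of the three toothed steel hobs that stand on check stands, from the tallest hob to the shortest: with the fingertips, gently press down the button at the front of the tallest hob's stand, then that of the middle-height hob, then that of the shortest, each only until it is down (it stays down). Do not press the button of the stand with the smooth sleeve, and do not move or lift any hob, the sleeve or anything else on the bench.

Things in the scene. Friction and masses are not known exactly. Their poses are not given: they have to be found in the camera images.
- stand_tall: fixed check stand that carries the tallest of the three toothed hobs: brown wooden slab 150 x 70 x 12 mm; origin at the centre of its underside, x along its length. A dark steel post 36 x 36 mm, top 56 mm above the table, stands on it 45 mm to -x of the origin with the button on top; the tool stands 42 mm to +x of the origin. All four stands are alike.
- button_tall (a point): centre of the top face of the black round button (26 mm across) on the stand of the tallest of the three toothed hobs; 78 mm above the table while up, 22 mm above the post; the point moves down with the button.
- tick_tall (a joint): travel in m of the button on the stand of the tallest of the three toothed hobs: 0 up, 0.009 fully in; from 0.006 it counts as pressed. It slides straight down against about 3 N of friction, has no return spring and stays where it is left. Its cap is sprung: pushed beyond the end of the travel it yields by up to 10 mm more at 4.5 to 10.5 N, and comes back up by that much when released.
- stand_middle: fixed check stand that carries the middle-height of the three toothed hobs: brown wooden slab 150 x 70 x 12 mm; origin at the centre of its underside, x along its length. A dark steel post 36 x 36 mm, top 56 mm above the table, stands on it 45 mm to -x of the origin with the button on top; the tool stands 42 mm to +x of the origin. All four stands are alike.
- button_middle (a point): centre of the top face of the black round button (26 mm across) on the stand of the middle-height of the three toothed hobs; 78 mm above the table while up, 22 mm above the post; the point moves down with the button.
- tick_middle (a joint): travel in m of the button on the stand of the middle-height of the three toothed hobs: 0 up, 0.009 fully in; from 0.006 it counts as pressed. It slides straight down against about 3 N of friction, has no return spring and stays where it is left. Its cap is sprung: pushed beyond the end of the travel it yields by up to 10 mm more at 4.5 to 10.5 N, and comes back up by that much when released.
- stand_short: fixed check stand that carries the shortest of the three toothed hobs: brown wooden slab 150 x 70 x 12 mm; origin at the centre of its underside, x along its length. A dark steel post 36 x 36 mm, top 56 mm above the table, stands on it 45 mm to -x of the origin with the button on top; the tool stands 42 mm to +x of the origin. All four stands are alike.
- button_short (a point): centre of the top face of the black round button (26 mm across) on the stand of the shortest of the three toothed hobs; 78 mm above the table while up, 22 mm above the post; the point moves down with the button.
- tick_short (a joint): travel in m of the button on the stand of the shortest of the three toothed hobs: 0 up, 0.009 fully in; from 0.006 it counts as pressed. It slides straight down against about 3 N of friction, has no return spring and stays where it is left. Its cap is sprung: pushed beyond the end of the travel it yields by up to 10 mm more at 4.5 to 10.5 N, and comes back up by that much when released.
- stand_sleeve: fixed check stand that carries the smooth sleeve: brown wooden slab 150 x 70 x 12 mm; origin at the centre of its underside, x along its length. A dark steel post 36 x 36 mm, top 56 mm above the table, stands on it 45 mm to -x of the origin with the button on top; the tool stands 42 mm to +x of the origin. All four stands are alike.
- button_sleeve (a point): centre of the top face of the black round button (26 mm across) on the stand of the smooth sleeve; 78 mm above the table while up, 22 mm above the post; the point moves down with the button.
- tick_sleeve (a joint): travel in m of the button on the stand of the smooth sleeve: 0 up, 0.009 fully in; from 0.006 it counts as pressed. It slides straight down against about 3 N of friction, has no return spring and stays where it is left. Its cap is sprung: pushed beyond the end of the travel it yields by up to 10 mm more at 4.5 to 10.5 N, and comes back up by that much when released.
- hob_tall: the tallest hob: loose grey steel cylinder with rows of cutting teeth, 50 mm across, 80 mm tall, upright on its stand; origin at the centre of its underside. Not to be moved.
- hob_middle: the middle-height hob: loose grey steel cylinder with rows of cutting teeth, 58 mm across, 58 mm tall, upright on its stand; origin at the centre of its underside. Not to be moved.
- hob_short: the shortest hob: loose grey steel cylinder with rows of cutting teeth, 54 mm across, 34 mm tall, upright on its stand; origin at the centre of its underside. Not to be moved.
- sleeve: loose smooth grey steel sleeve without teeth, 52 mm across, 70 mm tall, upright on its stand; origin at the centre of its underside. Not to be moved.
- spacer_a: loose steel spacer ring, 28 mm across, 12 mm tall, flat on the table among the stands; origin at the centre of its underside. Bystander.
- spacer_b: loose steel spacer ring, 26 mm across, 16 mm tall, flat on the table among the stands; origin at the centre of its underside. Bystander.
- spare_hob: loose brass-coloured toothed hob, 60 mm across, 55 mm tall, standing on the table itself, without a stand; origin at the centre of its underside. Bystander.
- oil_bottle: loose white bottle with a black cap, 60 mm across, 150 mm tall; origin at the centre of its underside. Bystander.
- brush: loose hand brush lying on the table, nearer the robot than the stands; its x axis runs along it. Bystander.
- wrench: loose steel wrench lying at the right of the stands; its x axis runs along it. Bystander.
- swarf_cup: loose aluminium cup, 70 mm across, 70 mm tall, at the left of the stands; origin at the centre of its underside. Bystander.
Not all that is in view belongs to the job. What is shaped like the stand_tall but turquoise is not meant. What is shaped like the stand_middle but green is not meant.

How it is judged:
On the way, in this order (a step that is already met when the one before it is completed fails the run):
1. button of the tallest hob pressed in by at least 6 mm, later ones still up (value of joint tick_tall above 0.006 m and value of joint each of tick_middle, tick_short, tick_sleeve below 0.003 m), for 0.1 s.
2. button of the middle-height hob pressed in by at least 6 mm, later ones still up (value of joint each of tick_tall, tick_middle above 0.006 m and value of joint each of tick_short, tick_sleeve below 0.003 m), for 0.1 s.
3. button of the shortest hob pressed in by at least 6 mm, later ones still up (value of joint each of tick_tall, tick_middle, tick_short above 0.006 m and value of joint tick_sleeve below 0.003 m), for 0.1 s.
At the end, for the whole second after the job is handed in: The buttons of all three toothed hobs are in by at least 6 mm of their 9 mm, the sleeve's button is in by less than 3 mm; the hobs and the sleeve stand upright and at rest within 12 mm of where they began, and the bystanders lie within 20 mm of where they began (all of step 3 and not (distance of hob_tall from where it was at the start of the episode above 0.012 m) and not (distance of hob_middle from where it was at the start of the episode above 0.012 m) and not (distance of hob_short from where it was at the start of the episode above 0.012 m) and not (distance of sleeve from where it was at the start of the episode above 0.012 m) and not (distance of spacer_a from where it was at the start of the episode above 0.02 m) and not (distance of spacer_b from where it was at the start of the episode above 0.02 m) and not (distance of spare_hob from where it was at the start of the episode above 0.02 m) and not (distance of oil_bottle from where it was at the start of the episode above 0.02 m) and not (distance of brush from where it was at the start of the episode above 0.02 m) and not (distance of wrench from where it was at the start of the episode above 0.02 m) and not (distance of swarf_cup from where it was at the start of the episode above 0.02 m) and angle between each of hob_tall, hob_middle, hob_short, sleeve's own z axis and vertical below 0.15 rad and linear speed of each of hob_tall, hob_middle, hob_short, sleeve below 0.02 m/s); the robot touches nothing.
It fails at once if a button moved in by 3 mm before that of the next taller hob was pressed ((value of joint tick_middle above 0.003 m and value of joint tick_tall below 0.006 m) or (value of joint tick_short above 0.003 m and value of joint tick_middle below 0.006 m)).
It fails at once if the button of the sleeve's stand pressed by 3 mm (value of joint tick_sleeve above 0.003 m).
It fails at once if a stand or its button pushed with more than 25 N (contact force between any of stand_tall, stand_middle, stand_short, stand_sleeve and the fingers above 25 N or contact force between any of stand_tall, stand_middle, stand_short, stand_sleeve and the arm above 25 N).
It fails at once if a hob or the sleeve shifted or lifted by more than 12 mm (distance of any of hob_tall, hob_middle, hob_short, sleeve from where it was at the start of the episode above 0.012 m).
It fails at once if a bystander shifted by more than 20 mm (distance of any of spacer_a, spacer_b, spare_hob, oil_bottle, brush, wrench, swarf_cup from where it was at the start of the episode above 0.02 m).
It also fails if it takes over 59 s, if anything falls off the work surface, if the arm or the gripper's body presses on something with over 40 N, if the wrist force passes 120 N, or if a joint passes its speed limit or range.

## Robot

A 7-joint arm with a two-finger parallel gripper is mounted at the origin on the work surface. World frame = base frame: x ahead of the robot, y to its left, z up, the work surface at z = 0. Lengths are in m, angles in rad, forces in N, time in s.
With the tool pointing down it reaches from about 0.4 to 0.85 m from the base axis. Payload 4.5 kg.
Tool frame: the origin (TCP) lies midway between the tips of the shut fingers; the grasp point (between the pads) lies 19 mm behind it; z points along the fingers, y is the line along which they close (so a half turn about z gives the same grasp; the last joint's range is limited). The gripper opens to 88 mm and grips with 3 to 60 N. Pads are 18 mm wide; open, the fingers measure 123 mm over their backs; the gripper's body (75 mm by 187 mm) begins 45 mm behind the grasp point.
Start: joints at [1.247, 0.689, -0.195, 1.565, 0.157, 0.902, -0.215], TCP at [0.219, -0.585, 0.239] pointing down, gripper open.
Joint ranges: [-3.01, 3.01], [-0.46, 2.08], [-1.47, 1.51], [0.13, 2.56], [-1, 4.14], [0.04, 2.09], [-2.66, 2.66]. Speed limits (rad/s): [2.57, 2.57, 3.14, 3.14, 3.14, 3.14, 3.14].

## Interface

Orientations are given as a unit quaternion [x, y, z, w].
In Python, from plant import r gives the robot as it stands.
- The arm moves only by the tool carry_out, never from a script. Its argument "plan" is a list of rows, each an object with "rot": the turn, a rotation vector about the tool's x, y, z in rad, a list of three; "xyz": the shift along the tool's x, y, z in m, a list of three; "grip": the closure in counts, from 0 (fully open) to 255 (shut). In form: [{"rot": [wx, wy, wz], "xyz": [dx, dy, dz], "grip": grip}, ...]. A call has 1 to 8 rows; each row is the pose to reach, as a shift and turn from the pose commanded when the call began, along the tool's axes at that moment; what a row does not reach only later rows make up. A row lasts 1/12 s, in which the tool goes at most 41.7 mm and 7.16 degrees, less where a joint would pass 70% of its speed; a pose out of reach is approached as far as the arm can. A call with a gripper value outside its range is refused whole. The fingers move at their own pace and stop on an object; "squeeze" is the grip in N (left out, the last holds). Time passes only in rows, so rows that repeat a pose let the fingers close. It gives the time, the measured TCP pose, the force, the opening and the grip force at its end, in the units of the state.
- r.get_state(): the state, without advancing time (a new reading comes with each control period).
- r.snapshot(name): name is "scene" or "top" or "wrist"; returns the picture (384x512x3 uint8, red, green, blue); there is no depth.
- r.camera_params(name): a dict with "fx", "fy", "cx", "cy" (pixels), "position" and "attitude" of the camera in the world; the wrist camera has in their place "hand_eye" (4x4, takes a point from camera to tool coordinates, whose origin is the TCP and whose axes are the flange's). Camera axes: x right, y down, z forward; pixel columns grow to the right and rows downward; lengths in m; the calibration is good to about 2 mm. A picture is of the moment at which its call begins: read the wrist's pose just before it. camera_params takes no time and is no camera call.
- r.finish_job(): hands the job in; it is judged then, once.
The state is a dict: "clock": time; "q": joint angles; "qd": joint speeds; "joint_torque": joint torques, N m; "tool_pos": TCP position; "eef_rot": TCP orientation; "contact_force": force on the tool from outside, world axes, zero at the start; "moment": the same for the moment, N m; "opening": opening from 0.0 (shut) to 1.0 (fully open); "finger_force": force on a finger pad.
Only numpy, scipy, OpenCV 4.12 (cv2) and the standard library are available. Lean on these libraries where they do the work, as an engineer would, in place of code of your own. Each camera call takes 0.05 s, during which the arm holds its last target. There are 200 camera calls.

## Working session

There is one attempt and no reset: what is moved stays moved. The work goes in short steps, Python scripts to look and compute and a tool call to move; the robot and the scene stay as the last step left them, time stands still between calls to the robot, and variables do not carry over. Pictures are saved under pics/ and viewed, at most 10 in all, crops included, and the job is handed in when it is done.

Besides the shell and the picture viewer there is one more tool, called after "Emit:" as name(argument=value, ...) on one line, values as JSON. carry_out: Moves the arm, as the interface text tells. Its arguments: {"type":"object","properties":{"plan":{"type":"array"},"squeeze":{"type":"number"}},"required":["plan"]}

```bash
mkdir -p pics; python3 - <<'E'
from plant import r
import cv2,numpy as np
for n in("top","scene"):
    im=r.snapshot(n); cv2.imwrite(f"pics/{n}0.png",im[:,:,::-1]); print(n,r.camera_params(n))
a=[cv2.imread(f"pics/{n}0.png") for n in("top","scene")]
cv2.imwrite("pics/top0b.png",cv2.resize(a[0],(800,600)))
s=r.get_state();print(s["clock"],s["tool_pos"],s["eef_rot"],s["opening"],s["contact_force"])
E
```

```text
top {'fx': 472.3954993082277, 'fy': 472.3954993082277, 'cx': 253.95189801208295, 'cy': 197.72605359447198, 'position': array([ 0.26259429, -0.00688012,  1.52120944]), 'attitude': array([-0.70360912,  0.70770105, -0.04601811,  0.04444962])}
scene {'fx': 386.53472603895096, 'fy': 386.53472603895096, 'cx': 252.39814499839727, 'cy': 192.4165914756044, 'position': array([1.02611797, 0.13962882, 0.92863936]), 'attitude': array([ 0.59963137,  0.74216949, -0.2305968 , -0.19092349])}
0.1 [ 0.21864043 -0.58490953  0.23798171] [ 9.84032590e-01  1.77986443e-01 -2.17434805e-04 -8.00700437e-04] 0.9972822761308683 [-0.34738351 -0.14582919 -0.37571796]
```

View pics/top0b.png

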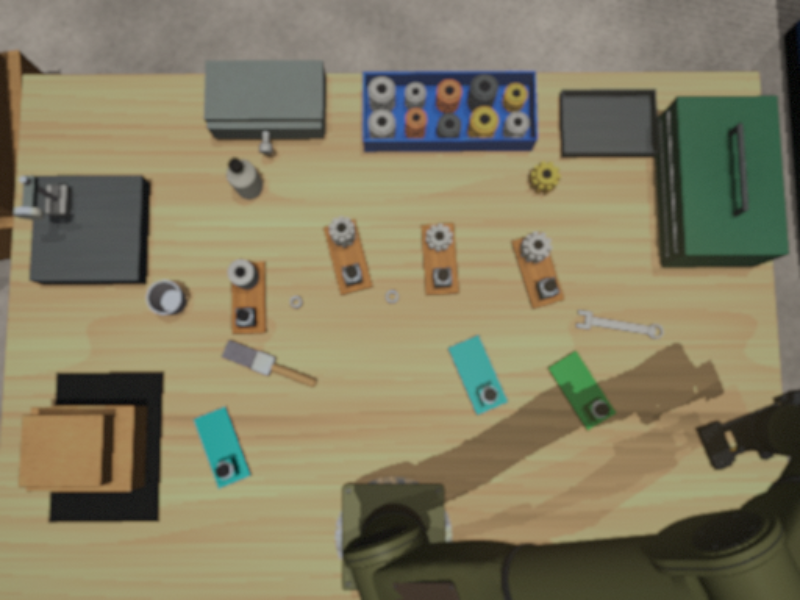

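View pics/scene0.png

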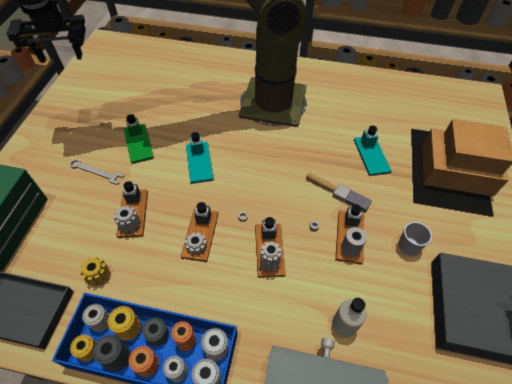

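Top picture (800x600): brown stands at (248,297) with the smooth sleeve and (348,257), (440,258), (538,270) with toothed hobs. Turquoise and green decoys sit nearer the robot. In the scene picture the toothed ones are at (270,250), (200,232) and (131,213), apparently tall, short and middle. I'll measure this and confirm it in a crop.

```bash
cat > h.py <<'E'
import cv2,numpy as np
from plant import r
from scipy.spatial.transform import Rotation as R
def ray(n,u,v):
    c=r.camera_params(n); d=R.from_quat(c["attitude"]).apply([(u-c["cx"])/c["fx"],(v-c["cy"])/c["fy"],1]); return c["position"],d
def onz(n,u,v,z):
    p,d=ray(n,u,v); return p+d*(z-p[2])/d[2]
def proj(n,P):
    c=r.camera_params(n); q=R.from_quat(c["attitude"]).inv().apply(np.array(P)-c["position"]); return np.array([c["fx"]*q[0]/q[2]+c["cx"],c["fy"]*q[1]/q[2]+c["cy"]])
E
python3 - <<'E'
from h import *
im=cv2.imread("pics/top0.png"); hsv=cv2.cvtColor(im,cv2.COLOR_BGR2HSV)
print([hsv[int(y*.64),int(x*.64)].tolist() for x,y in((248,290),(440,258),(440,350),(345,265))])
m=cv2.inRange(hsv,(5,150,60),(15,255,255)); m[:120]=0;m[220:]=0
m=cv2.morphologyEx(m,cv2.MORPH_OPEN,np.ones((2,2)))
dark=cv2.inRange(hsv,(0,0,0),(180,255,60))
g=[]
for mm in [m]:
    n,l,s,c=cv2.connectedComponentsWithStats(mm)
    for i in range(1,n):
        if s[i,4]>100: print(s[i],c[i])
sc=cv2.imread("pics/scene0.png")[165:285,90:390]
cv2.imwrite("pics/crop1.png",cv2.resize(sc,None,fx=2.6,fy=2.6,interpolation=cv2.INTER_CUBIC)[:300])
t=im[130:220,140:370]; a=cv2.resize(t,(780,305),interpolation=cv2.INTER_CUBIC)
b=cv2.resize(sc,(740,296),interpolation=cv2.INTER_CUBIC); b=cv2.copyMakeBorder(b,0,0,0,40,0)
cv2.imwrite("pics/crop1.png",np.vstack([a,b])[:600])
E
```

```text
[[13, 123, 108], [15, 145, 164], [24, 78, 171], [15, 134, 164]]
[150 170  20  44 369] [162.02439024 194.62059621]
```

View pics/crop1.png

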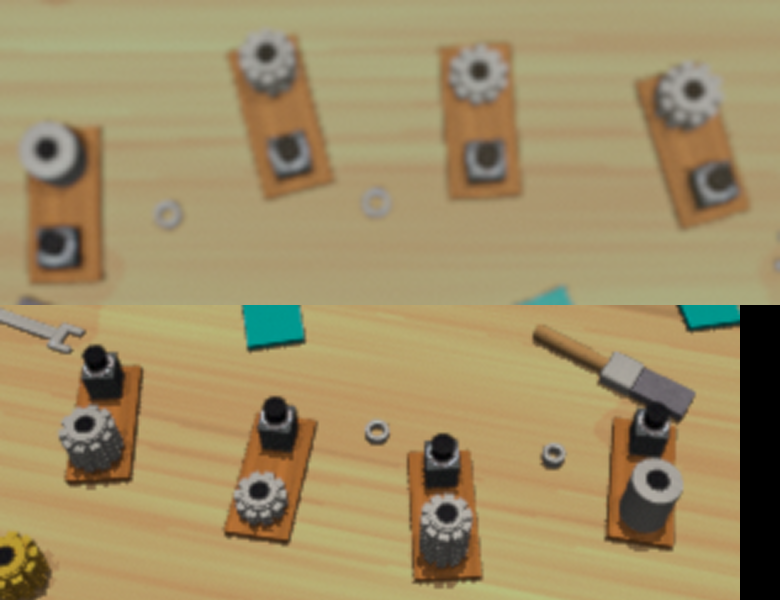

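Crop: smooth sleeve at scene (658,482). The toothed hobs at (446,515), (92,425) and (260,490) look tall, middle and short. I'll verify this by triangulation and get button positions from the stand slabs.

```bash
python3 - <<'E'
from h import *
im=cv2.imread("pics/top0.png"); hsv=cv2.cvtColor(im,cv2.COLOR_BGR2HSV)
m=cv2.inRange(hsv,(5,110,60),(19,255,255)); m[:130]=0;m[220:]=0;m[:,:140]=0;m[:,370:]=0
g=cv2.cvtColor(im,cv2.COLOR_BGR2GRAY)
f=lambda x,y:(x/3.391+140-.35,y/3.389+130-.35)
s=lambda x,y:(x*300/740+90-.3,(y-305)*120/296+165-.3)
# name: slab centre seed, hob top (top crop), button(top crop), hob top(scene crop), button top (scene crop)
T=dict(sleeve=((65,205),(46,150),(52,243),(658,482),(655,413)),A=((280,115),(267,54),(289,150),(446,515),(442,443)),
B=((481,120),(479,71),(487,155),(260,490),(274,407)),C=((692,150),(693,90),(717,178),(92,425),(95,354)))
def tri(a,b):
    p,d=ray("top",*a);q,e=ray("scene",*b)
    d=d/np.linalg.norm(d);e=e/np.linalg.norm(e)
    t=np.linalg.lstsq(np.c_[d,-e],q-p,rcond=None)[0];A=p+t[0]*d;B=q+t[1]*e
    return ((A+B)/2).round(4),round(np.linalg.norm(A-B)*1e3,1)
n,l,st,c=cv2.connectedComponentsWithStats(m)
for k,(sl,ht,bt,hs,bs) in T.items():
    print(k,"hob",tri(f(*ht),s(*hs)),"btn",tri(f(*bt),s(*bs)),"btn78",onz("top",*f(*bt),.078)[:2].round(4),onz("scene",*s(*bs),.078)[:2].round(4))
    for i in range(1,n):
        if st[i,4]>150 and np.hypot(*(c[i]-f(*sl)))<15:
            ct=cv2.findContours((l==i).astype('uint8'),0,2)[0][0].reshape(-1,2)
            P=np.array([onz("top",u,v,.012)[:2] for u,v in ct],np.float32)
            (cx,cy),wh,an=cv2.minAreaRect(P); box=cv2.boxPoints(((cx,cy),wh,an))
            h=onz("top",*f(*ht),.08)[:2]; ax=max([box[1]-box[0],box[2]-box[1]],key=np.linalg.norm); ax=ax/np.linalg.norm(ax)
            ax*=np.sign(ax@(h-[cx,cy])); print("   slab",np.round([cx,cy],4),np.round(wh,3),"ax",ax.round(3),"btn",(np.array([cx,cy])-.045*ax).round(4))
E
```

```text
sleeve hob (array([0.5239, 0.3013, 0.082 ]), np.float64(2.0)) btn (array([0.4388, 0.2945, 0.0781]), np.float64(1.4)) btn78 [0.4389 0.2939] [0.4387 0.2953]
   slab [0.4837 0.2956] [0.15  0.071] ax [1.    0.023] btn [0.4387 0.2945]
A hob (array([0.6097, 0.0999, 0.0916]), np.float64(2.7)) btn (array([0.5231, 0.0803, 0.0782]), np.float64(2.6)) btn78 [0.5233 0.0791] [0.5227 0.0816]
   slab [0.5671 0.091 ] [0.148 0.07 ] ax [0.97  0.243] btn [0.5234 0.0801]
B hob (array([ 0.602 , -0.0956,  0.0504]), np.float64(3.7)) btn (array([ 0.5174, -0.1012,  0.0785]), np.float64(1.4)) btn78 [ 0.5177 -0.1019] [ 0.517  -0.1006]
   slab [ 0.5615 -0.0997] [0.149 0.07 ] ax [0.998 0.065] btn [ 0.5166 -0.1027]
C hob (array([ 0.5765, -0.2885,  0.0715]), np.float64(10.4)) btn (array([ 0.4945, -0.3105,  0.0818]), np.float64(0.4)) btn78 [ 0.4952 -0.3115] [ 0.492  -0.3124]
   slab [ 0.5375 -0.3025] [0.15  0.071] ax [0.958 0.288] btn [ 0.4944 -0.3155]
```

Slab sizes (150x70) and button heights (about 78 mm) check out. Hob tops at 92, 70 and 50 mm give A = tall, C = middle and B = short. Next: the move towards A.

```bash
cat >> h.py <<'E'
BT=dict(A=(.5231,.0803),C=(.4945,-.313),B=(.517,-.1018))
def go(P):
    s=r.get_state(); print(round(s["clock"],2),"pos",np.round(s["tool_pos"],4),"F",np.round(s["contact_force"],1),"shift",R.from_quat(s["eef_rot"]).inv().apply(np.array(P)-s["tool_pos"]).round(4))
E
python3 -c "
from h import *
go([*BT['A'],.13]); go([.47,-.2,.2])"
```

```text
0.1 pos [ 0.2186 -0.5849  0.238 ] F [-0.3 -0.1 -0.4] shift [ 0.5182 -0.5162  0.1088]
0.1 pos [ 0.2186 -0.5849  0.238 ] F [-0.3 -0.1 -0.4] shift [ 0.3703 -0.2724  0.0384]
```

Emit:
carry_out(plan=[{"rot": [0, 0, 0], "xyz": [0.13, -0.129, 0.02], "grip": 255}, {"rot": [0, 0, 0], "xyz": [0.13, -0.129, 0.02], "grip": 255}, {"rot": [0, 0, 0], "xyz": [0.13, -0.129, 0.02], "grip": 255}, {"rot": [0, 0, 0], "xyz": [0.26, -0.258, 0.04], "grip": 255}, {"rot": [0, 0, 0], "xyz": [0.26, -0.258, 0.04], "grip": 255}, {"rot": [0, 0, 0], "xyz": [0.26, -0.258, 0.04], "grip": 255}, {"rot": [0, 0, 0], "xyz": [0.26, -0.258, 0.04], "grip": 255}, {"rot": [0, 0, 0], "xyz": [0.26, -0.258, 0.04], "grip": 255}], squeeze=10)

```text
clock: 0.77
tool_pos: [0.3578, -0.2826, 0.2023]
eef_rot: [0.984, 0.178, -0.0, -0.0]
contact_force: [0.4, -0.0, -0.8]
opening: 0.418
finger_force: 0.0
```

```bash
python3 -c "
from h import *
go([*BT['A'],.15]);print(r.get_state()['opening'],r.get_state()['eef_rot'])"
```

```text
0.77 pos [ 0.3578 -0.2826  0.2023] F [ 0.4 -0.  -0.8] shift [ 0.2818 -0.2821  0.0523]
0.4178060534474671 [ 9.84084019e-01  1.77703799e-01 -2.50611003e-06 -6.51935211e-05]
```

Emit:
carry_out(plan=[{"rot": [0, 0, 0], "xyz": [0.258, -0.258, 0.05], "grip": 255}, {"rot": [0, 0, 0], "xyz": [0.258, -0.258, 0.05], "grip": 255}, {"rot": [0, 0, 0], "xyz": [0.258, -0.258, 0.05], "grip": 255}, {"rot": [0, 0, 0], "xyz": [0.258, -0.258, 0.05], "grip": 255}, {"rot": [0, 0, 0], "xyz": [0.258, -0.258, 0.05], "grip": 255}, {"rot": [0, 0, 0], "xyz": [0.258, -0.258, 0.05], "grip": 255}, {"rot": [0, 0, 0], "xyz": [0.258, -0.258, 0.05], "grip": 255}, {"rot": [0, 0, 0], "xyz": [0.258, -0.258, 0.05], "grip": 255}])

```text
clock: 1.43
tool_pos: [0.4947, 0.0182, 0.1568]
eef_rot: [0.984, 0.178, -0.0, 0.0]
contact_force: [1.2, -0.6, 0.6]
opening: 0.007
finger_force: 0.0
```

Emit:
carry_out(plan=[{"rot": [0, 0, 0], "xyz": [0, 0, 0], "grip": 255}, {"rot": [0, 0, 0], "xyz": [0, 0, 0], "grip": 255}, {"rot": [0, 0, 0], "xyz": [0, 0, 0], "grip": 255}, {"rot": [0, 0, 0], "xyz": [0, 0, 0], "grip": 255}])

```text
clock: 1.77
tool_pos: [0.4937, 0.0142, 0.1573]
eef_rot: [0.984, 0.177, -0.001, 0.001]
contact_force: [-0.9, 0.2, -0.2]
opening: 0.006
finger_force: 0.0
```

```bash
python3 -c "
from h import *
go([*BT['A'],.15]);s=r.get_state();print(s['opening'],s['eef_rot'],s['q'])
im=r.snapshot('wrist');cv2.imwrite('pics/w1.png',im[:,:,::-1])
H=np.array(r.camera_params('wrist')['hand_eye']);c=r.camera_params('wrist')
T=np.eye(4);T[:3,:3]=R.from_quat(s['eef_rot']).as_matrix();T[:3,3]=s['tool_pos']
p=np.linalg.inv(T@H)@[*BT['A'],.078,1];print(c['fx']*p[0]/p[2]+c['cx'],c['fy']*p[1]/p[2]+c['cy'])"
```

```text
1.77 pos [0.4937 0.0142 0.1573] F [-0.9  0.2 -0.2] shift [ 0.0506 -0.0517  0.0071]
0.005830108247434264 [ 9.84269756e-01  1.76670280e-01 -6.21830044e-04  5.22949481e-04] [-0.10579506  0.65337366 -0.02734524  2.03882805  0.04067461  0.45108589
 -1.37973181]
190.83610710174975 146.30416290729363
```

View pics/w1.png

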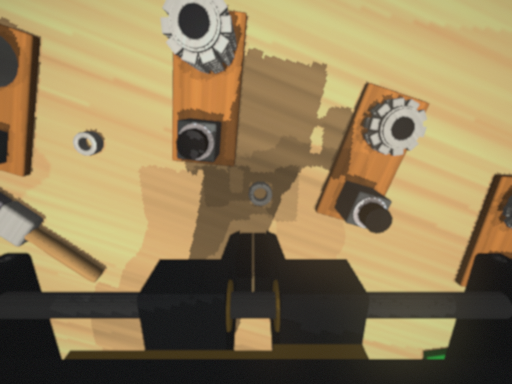

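The wrist view shows the tall hob's button at about (194,143) against a predicted (191,146), so the estimate is good.

Emit:
carry_out(plan=[{"rot": [0, 0, 0], "xyz": [0.025, -0.026, 0.007], "grip": 255}, {"rot": [0, 0, 0], "xyz": [0.051, -0.052, 0.007], "grip": 255}, {"rot": [0, 0, 0], "xyz": [0.051, -0.052, 0.007], "grip": 255}, {"rot": [0, 0, 0], "xyz": [0.051, -0.052, 0.03], "grip": 255}, {"rot": [0, 0, 0], "xyz": [0.051, -0.052, 0.06], "grip": 255}, {"rot": [0, 0, 0], "xyz": [0.051, -0.052, 0.07], "grip": 255}, {"rot": [0, 0, 0], "xyz": [0.051, -0.052, 0.07], "grip": 255}, {"rot": [0, 0, 0], "xyz": [0.051, -0.052, 0.07], "grip": 255}])

```text
clock: 2.48
tool_pos: [0.5237, 0.0815, 0.0874]
eef_rot: [0.984, 0.177, -0.001, 0.0]
contact_force: [-0.4, 0.9, 1.1]
opening: 0.006
finger_force: 0.0
```

```bash
python3 -c "
from h import *
go([*BT['A'],.066])"
```

```text
2.48 pos [0.5237 0.0815 0.0874] F [-0.4  0.9  1.1] shift [-0.001   0.0009  0.0214]
```

Emit:
carry_out(plan=[{"rot": [0, 0, 0], "xyz": [0, 0, 0.005], "grip": 255}, {"rot": [0, 0, 0], "xyz": [0, 0, 0.009], "grip": 255}, {"rot": [0, 0, 0], "xyz": [0, 0, 0.012], "grip": 255}, {"rot": [0, 0, 0], "xyz": [0, 0, 0.015], "grip": 255}, {"rot": [0, 0, 0], "xyz": [0, 0, 0.018], "grip": 255}, {"rot": [0, 0, 0], "xyz": [0, 0, 0.021], "grip": 255}, {"rot": [0, 0, 0], "xyz": [0, 0, 0.021], "grip": 255}, {"rot": [0, 0, 0], "xyz": [0, 0, 0.021], "grip": 255}])

```text
clock: 3.15
tool_pos: [0.5248, 0.0825, 0.0665]
eef_rot: [0.984, 0.178, 0.001, 0.0]
contact_force: [0.9, -1.1, 5.2]
opening: 0.006
finger_force: 3.0
```

```bash
python3 -c "
from h import *
go([*BT['A'],.066])"
```

```text
3.15 pos [0.5248 0.0825 0.0665] F [ 0.9 -1.1  5.2] shift [-0.0024  0.0014  0.0005]
```

Emit:
carry_out(plan=[{"rot": [0, 0, 0], "xyz": [-0.001, 0.001, 0.002], "grip": 255}, {"rot": [0, 0, 0], "xyz": [-0.001, 0.001, 0.002], "grip": 255}, {"rot": [0, 0, 0], "xyz": [0, 0, -0.03], "grip": 255}, {"rot": [0, 0, 0], "xyz": [0, 0, -0.07], "grip": 255}, {"rot": [0, 0, 0], "xyz": [0, 0, -0.085], "grip": 255}, {"rot": [0, 0, 0], "xyz": [0, 0, -0.085], "grip": 255}, {"rot": [0, 0, 0], "xyz": [0, 0, -0.085], "grip": 255}])

```text
clock: 3.73
tool_pos: [0.524, 0.0829, 0.1516]
eef_rot: [0.984, 0.178, 0.0, -0.0]
contact_force: [-0.2, 0.4, -0.1]
opening: 0.001
finger_force: 0.0
```

```bash
python3 -c "
from h import *
go([*BT['C'],.15])"
```

```text
3.73 pos [0.524  0.0829 0.1516] F [-0.2  0.4 -0.1] shift [-0.1664  0.3604  0.0014]
```

Emit:
carry_out(plan=[{"rot": [0, 0, 0], "xyz": [-0.166, 0.36, 0], "grip": 255}, {"rot": [0, 0, 0], "xyz": [-0.166, 0.36, 0], "grip": 255}, {"rot": [0, 0, 0], "xyz": [-0.166, 0.36, 0], "grip": 255}, {"rot": [0, 0, 0], "xyz": [-0.166, 0.36, 0], "grip": 255}, {"rot": [0, 0, 0], "xyz": [-0.166, 0.36, 0], "grip": 255}, {"rot": [0, 0, 0], "xyz": [-0.166, 0.36, 0], "grip": 255}, {"rot": [0, 0, 0], "xyz": [-0.166, 0.36, 0], "grip": 255}, {"rot": [0, 0, 0], "xyz": [-0.166, 0.36, 0], "grip": 255}])

```text
clock: 4.4
tool_pos: [0.4975, -0.251, 0.1492]
eef_rot: [0.984, 0.178, -0.002, -0.001]
contact_force: [1.0, 0.4, 0.2]
opening: 0.003
finger_force: 0.0
```

```bash
python3 -c "
from h import *
go([*BT['C'],.15])"
```

```text
4.4 pos [ 0.4975 -0.251   0.1492] F [1.  0.4 0.2] shift [-0.0245  0.057  -0.0009]
```

Emit:
carry_out(plan=[{"rot": [0, 0, 0], "xyz": [-0.012, 0.029, 0], "grip": 255}, {"rot": [0, 0, 0], "xyz": [-0.024, 0.057, 0], "grip": 255}, {"rot": [0, 0, 0], "xyz": [-0.024, 0.057, 0], "grip": 255}, {"rot": [0, 0, 0], "xyz": [-0.024, 0.057, 0], "grip": 255}, {"rot": [0, 0, 0], "xyz": [-0.024, 0.057, 0], "grip": 255}])

```text
clock: 4.82
tool_pos: [0.4961, -0.3098, 0.1497]
eef_rot: [0.984, 0.178, -0.001, -0.002]
contact_force: [-0.6, 0.2, -0.6]
opening: 0.009
finger_force: 0.0
```

```bash
python3 -c "
from h import *
go([*BT['C'],.087]);s=r.get_state()
im=r.snapshot('wrist');cv2.imwrite('pics/w2.png',im[:,:,::-1])
H=np.array(r.camera_params('wrist')['hand_eye']);c=r.camera_params('wrist')
T=np.eye(4);T[:3,:3]=R.from_quat(s['eef_rot']).as_matrix();T[:3,3]=s['tool_pos']
for P in ([*BT['C'],.078],[*BT['A'],.078],[*BT['A'],.069],[*BT['B'],.078]):
  p=np.linalg.inv(T@H)@[*P,1];print(c['fx']*p[0]/p[2]+c['cx'],c['fy']*p[1]/p[2]+c['cy'])
sc=r.snapshot('scene')[165:285,90:390,::-1];cv2.imwrite('pics/s2.png',cv2.resize(sc,(750,300),interpolation=cv2.INTER_CUBIC))
w=cv2.resize(im[:,:,::-1],(400,300));b=cv2.imread('pics/s2.png')
cv2.imwrite('pics/c2.png',np.vstack([cv2.copyMakeBorder(w,0,0,0,350,0),b]))"
```

```text
4.82 pos [ 0.4961 -0.3098  0.1497] F [-0.6  0.2 -0.6] shift [-0.0025  0.0027  0.0627]
255.27382424333325 208.38928837540433
-264.35584999038866 -15.677478154091773
-241.1408104537432 -10.193871824691826
8.788508274351642 92.5810323489184
```

View pics/c2.png

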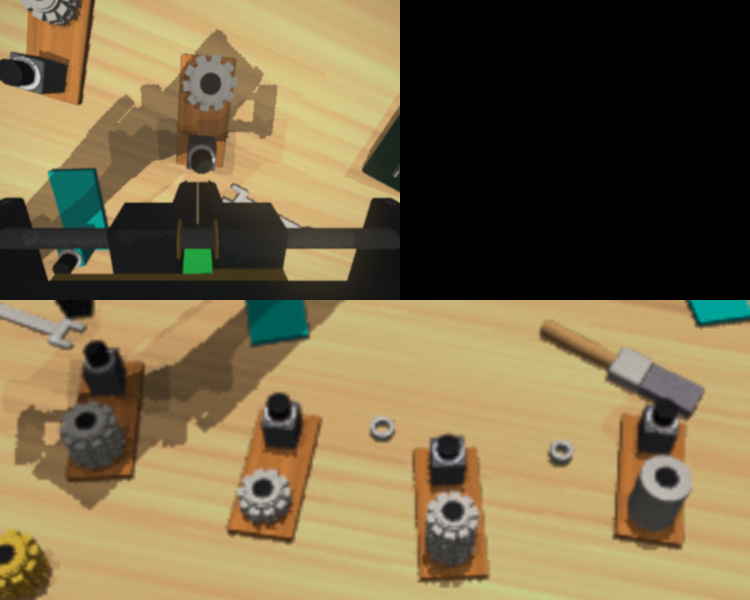

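Button A is clearly lower now. Button C is at wrist (257,204) against a predicted (255,208), within about 2 mm. Descending and pressing it next.

Emit:
carry_out(plan=[{"rot": [0, 0, 0], "xyz": [-0.001, 0.002, 0.02], "grip": 255}, {"rot": [0, 0, 0], "xyz": [-0.001, 0.002, 0.045], "grip": 255}, {"rot": [0, 0, 0], "xyz": [-0.001, 0.002, 0.062], "grip": 255}, {"rot": [0, 0, 0], "xyz": [-0.001, 0.002, 0.062], "grip": 255}, {"rot": [0, 0, 0], "xyz": [-0.001, 0.002, 0.062], "grip": 255}])

```text
clock: 5.33
tool_pos: [0.4964, -0.3119, 0.0887]
eef_rot: [0.984, 0.179, -0.001, -0.001]
contact_force: [0.1, -0.8, 1.0]
opening: 0.003
finger_force: 0.0
```

```bash
python3 -c "
from h import *
go([.4955,-.3125,.066])"
```

```text
5.33 pos [ 0.4964 -0.3119  0.0887] F [ 0.1 -0.8  1. ] shift [-0.001   0.0003  0.0227]
```

Emit:
carry_out(plan=[{"rot": [0, 0, 0], "xyz": [0, 0, 0.006], "grip": 255}, {"rot": [0, 0, 0], "xyz": [0, 0, 0.01], "grip": 255}, {"rot": [0, 0, 0], "xyz": [0, 0, 0.014], "grip": 255}, {"rot": [0, 0, 0], "xyz": [0, 0, 0.017], "grip": 255}, {"rot": [0, 0, 0], "xyz": [0, 0, 0.02], "grip": 255}, {"rot": [0, 0, 0], "xyz": [0, 0, 0.023], "grip": 255}, {"rot": [0, 0, 0], "xyz": [0, 0, 0.024], "grip": 255}, {"rot": [0, 0, 0], "xyz": [0, 0, 0.024], "grip": 255}])

```text
clock: 6.0
tool_pos: [0.4974, -0.3138, 0.0657]
eef_rot: [0.984, 0.178, 0.001, 0.0]
contact_force: [1.5, 0.3, 7.5]
opening: 0.006
finger_force: 3.3
```

Emit:
carry_out(plan=[{"rot": [0, 0, 0], "xyz": [0, 0, 0], "grip": 255}, {"rot": [0, 0, 0], "xyz": [0, 0, 0], "grip": 255}])

```text
clock: 6.17
tool_pos: [0.4974, -0.3138, 0.0659]
eef_rot: [0.984, 0.178, 0.001, 0.0]
contact_force: [0.2, 1.4, 7.2]
opening: 0.0
finger_force: 3.3
```

Emit:
carry_out(plan=[{"rot": [0, 0, 0], "xyz": [0, 0, -0.04], "grip": 255}, {"rot": [0, 0, 0], "xyz": [0, 0, -0.08], "grip": 255}, {"rot": [0, 0, 0], "xyz": [0, 0, -0.085], "grip": 255}, {"rot": [0, 0, 0], "xyz": [0.03, -0.06, -0.085], "grip": 255}, {"rot": [0, 0, 0], "xyz": [0.06, -0.125, -0.085], "grip": 255}, {"rot": [0, 0, 0], "xyz": [0.09, -0.19, -0.085], "grip": 255}, {"rot": [0, 0, 0], "xyz": [0.09, -0.19, -0.085], "grip": 255}, {"rot": [0, 0, 0], "xyz": [0.09, -0.19, -0.085], "grip": 255}])

```text
clock: 6.83
tool_pos: [0.5136, -0.1048, 0.1499]
eef_rot: [0.984, 0.177, -0.0, 0.0]
contact_force: [1.4, 0.1, 0.7]
opening: 0.005
finger_force: 0.0
```

Emit:
carry_out(plan=[{"rot": [0, 0, 0], "xyz": [0, 0, 0], "grip": 255}, {"rot": [0, 0, 0], "xyz": [0, 0, 0], "grip": 255}, {"rot": [0, 0, 0], "xyz": [0, 0, 0], "grip": 255}])

```text
clock: 7.08
tool_pos: [0.5138, -0.107, 0.15]
eef_rot: [0.984, 0.178, -0.0, 0.0]
contact_force: [0.2, -1.0, -0.8]
opening: 0.008
finger_force: 0.0
```

```bash
python3 -c "
from h import *
go([*BT['B'],.087]);s=r.get_state()
im=r.snapshot('wrist')
H=np.array(r.camera_params('wrist')['hand_eye']);c=r.camera_params('wrist')
T=np.eye(4);T[:3,:3]=R.from_quat(s['eef_rot']).as_matrix();T[:3,3]=s['tool_pos']
for P in ([*BT['B'],.078],[BT['B'][0]+.01,BT['B'][1],.078],[*BT['C'],.069]):
  p=np.linalg.inv(T@H)@[*P,1];print(c['fx']*p[0]/p[2]+c['cx'],c['fy']*p[1]/p[2]+c['cy'])
sc=r.snapshot('scene')[165:285,90:390,::-1];b=cv2.resize(sc,(750,300),interpolation=cv2.INTER_CUBIC)
w=cv2.resize(im[:,:,::-1],(400,300))
cv2.imwrite('pics/c3.png',np.vstack([cv2.copyMakeBorder(w,0,0,0,350,0),b]))"
```

```text
7.08 pos [ 0.5138 -0.107   0.15  ] F [ 0.2 -1.  -0.8] shift [ 0.0049 -0.0038  0.063 ]
247.8538633305571 200.33819310521392
251.8581813657692 190.08882515780707
435.13460453370703 285.2767249266318
```

View pics/c3.png

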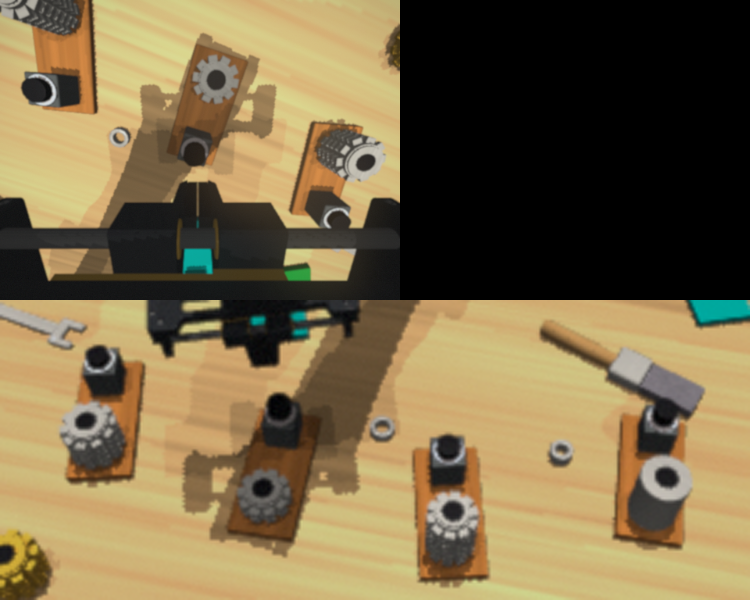

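C is down as well. Button B shows at wrist (250,194) against a predicted (248,200), so I'll aim about 3 mm further in x.

Emit:
carry_out(plan=[{"rot": [0, 0, 0], "xyz": [0.007, -0.003, 0.02], "grip": 255}, {"rot": [0, 0, 0], "xyz": [0.007, -0.003, 0.045], "grip": 255}, {"rot": [0, 0, 0], "xyz": [0.007, -0.003, 0.062], "grip": 255}, {"rot": [0, 0, 0], "xyz": [0.007, -0.003, 0.062], "grip": 255}, {"rot": [0, 0, 0], "xyz": [0.007, -0.003, 0.062], "grip": 255}])

```text
clock: 7.6
tool_pos: [0.5188, -0.1027, 0.0878]
eef_rot: [0.984, 0.177, -0.001, 0.0]
contact_force: [0.3, 0.2, -0.0]
opening: 0.007
finger_force: 0.0
```

Emit:
carry_out(plan=[{"rot": [0, 0, 0], "xyz": [0, 0, 0.006], "grip": 255}, {"rot": [0, 0, 0], "xyz": [0, 0, 0.01], "grip": 255}, {"rot": [0, 0, 0], "xyz": [0, 0, 0.014], "grip": 255}, {"rot": [0, 0, 0], "xyz": [0, 0, 0.017], "grip": 255}, {"rot": [0, 0, 0], "xyz": [0, 0, 0.02], "grip": 255}, {"rot": [0, 0, 0], "xyz": [0, 0, 0.023], "grip": 255}, {"rot": [0, 0, 0], "xyz": [0, 0, 0.024], "grip": 255}, {"rot": [0, 0, 0], "xyz": [0, 0, 0.024], "grip": 255}])

```text
clock: 8.27
tool_pos: [0.5203, -0.1017, 0.0646]
eef_rot: [0.984, 0.178, 0.001, 0.001]
contact_force: [-0.0, -2.9, 7.4]
opening: 0.003
finger_force: 3.6
```

Emit:
carry_out(plan=[{"rot": [0, 0, 0], "xyz": [0, 0, 0], "grip": 255}, {"rot": [0, 0, 0], "xyz": [0, 0, 0], "grip": 255}])

```text
clock: 8.43
tool_pos: [0.5203, -0.1017, 0.0649]
eef_rot: [0.984, 0.178, 0.001, 0.001]
contact_force: [-0.2, -2.9, 8.1]
opening: 0.008
finger_force: 3.5
```

Emit:
carry_out(plan=[{"rot": [0, 0, 0], "xyz": [0, 0, -0.04], "grip": 255}, {"rot": [0, 0, 0], "xyz": [0, 0, -0.08], "grip": 255}, {"rot": [0, 0, 0], "xyz": [0, 0, -0.12], "grip": 255}, {"rot": [0, 0, 0], "xyz": [-0.03, 0.01, -0.13], "grip": 255}, {"rot": [0, 0, 0], "xyz": [-0.06, 0.02, -0.13], "grip": 255}, {"rot": [0, 0, 0], "xyz": [-0.06, 0.02, -0.13], "grip": 255}, {"rot": [0, 0, 0], "xyz": [-0.06, 0.02, -0.13], "grip": 255}, {"rot": [0, 0, 0], "xyz": [-0.06, 0.02, -0.13], "grip": 255}])

```text
clock: 9.1
tool_pos: [0.4707, -0.1401, 0.1941]
eef_rot: [0.984, 0.178, 0.0, -0.0]
contact_force: [0.2, 0.6, 0.2]
opening: 0.008
finger_force: 0.0
```

```bash
python3 -c "
from h import *
sc=r.snapshot('scene')[165:285,90:390,::-1];cv2.imwrite('pics/s4.png',cv2.resize(sc,(750,300),interpolation=cv2.INTER_CUBIC))"
```

```text
(no output)
```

View pics/s4.png

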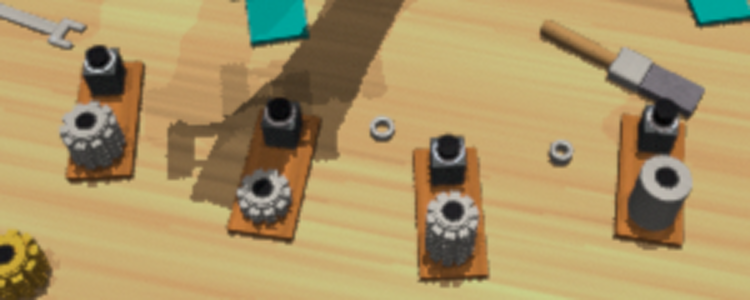

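The three hob buttons at (100,57), (281,107) and (447,146) are down. The sleeve's at (663,110) is still up, and nothing else has moved.

```bash
python3 -c "
from plant import r
print(r.finish_job())"
```

```text
the job is handed in; nothing more can be done
None
```

I pressed the three hob buttons in order (tallest, middle, shortest), left the sleeve's button up and moved nothing else, then handed the job in at about 9 s; it gave no verdict.

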